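# Shut the iron down and start its cool-down timer

### The arm

A 6-joint arm with a two-finger parallel gripper is mounted at the origin on the work surface. World frame = base frame: x ahead of the robot, y to its left, z up, the work surface at z = 0. Lengths are in m, angles in rad, forces in N, time in s.
With the tool pointing down it reaches from about 0.325 to 0.875 m from the base axis. Payload 4.4 kg.
Tool frame: the origin (TCP) lies midway between the tips of the shut fingers; the grasp point (between the pads) lies 19 mm behind it; z points along the fingers, y is the line along which they close (so a half turn about z gives the same grasp; the last joint's range is limited). The gripper opens to 85 mm and grips with 20 to 120 N. Pads are 22 mm wide; open, the fingers measure 114 mm over their backs; the gripper's body (76 mm by 85 mm) begins 54 mm behind the grasp point. The pads swing forward as they close: fully open they stand 13 mm farther back than shut.
Start: joints at [1.127, 0.207, 1.542, -0, 1.393, -0.15], TCP at [0.167, 0.55, 0.231] pointing down, gripper open.
Joint ranges: [-2.73, 2.73], [-0.86, 2.22], [0.23, 2.46], [-1.11, 4.25], [0.08, 2.63], [-2.82, 2.82]. Speed limits (rad/s): [2.79, 2.79, 3.14, 3.14, 3.14, 3.14].

### API

Orientations are given as a unit quaternion [w, x, y, z].
In Python, from bench import env gives the robot as it stands.
- The arm moves only by the tool move_arm, never from a script. Its argument "targets" is one flat list of numbers, 5 for each row, row after row: the shift along the tool's x, y, z in mm, then the turn about the tool's z in degrees, then the finger opening in mm, from 0 to 85.4. In form: [dx, dy, dz, twist, fingers, dx, dy, dz, twist, fingers, ...]. A call has 1 to 12 rows; each row is the pose to reach, as a shift and turn from the pose commanded when the call began, along the tool's axes at that moment; what a row does not reach only later rows make up. A row lasts 1/12 s, in which the tool goes at most 41.7 mm and 7.16 degrees, less where a joint would pass 70% of its speed; a pose out of reach is approached as far as the arm can. A call with a gripper value outside its range is refused whole. The fingers move at their own pace and stop on an object; "newtons" is the grip in N (left out, the last holds). Time passes only in rows, so rows that repeat a pose let the fingers close. It gives the time, the measured TCP pose, the force, the opening and the grip force at its end, in the units of the state.
- env.observe(): the state, without advancing time (a new reading comes with each control period).
- env.capture(name): name is "scene" or "top"; returns the picture (384x512x3 uint8, red, green, blue); there is no depth.
- env.camera_params(name): a dict with "mtx" (3x3 intrinsics, pixels), "camera_from_world" (4x4, takes a point from world to camera coordinates). Camera axes: x right, y up, looking along -z (the intrinsics and any distortion apply to the point x, -y, -z); pixel columns grow to the right and rows downward; lengths in m; the calibration is good to about 2 mm. A picture is of the moment at which its call begins. camera_params takes no time and is no camera call.
- env.hand_in(): hands the job in; it is judged then, once.
Trained networks look in the newest picture that a camera, given by its name, has taken for a name from the list of things; names that differ only in an ending like _2 or _b are one class to them, and where a whole thing is asked for, a point or a joint stands for the part that bears it (a point fixed in the world has none). Each returns a list of dicts, best first, with "p" (0 to 1); they miss things now and then, are a little off and sometimes report something else, mostly with a low value. They report only what shows in the picture. A call takes as long as a camera call.
- env.silhouettes(camera, query): "region" (384x512 bool, what is visible of it) and "bbox" ([left, top, right, bottom] in pixels, round what is visible of it).
The state is a dict: "clock": time; "joint_pos": joint angles; "qd": joint speeds; "effort": joint torques, N m; "eef_pos": TCP position; "eef_rot": TCP orientation; "wrist_force": force on the tool from outside, world axes, zero at the start; "torque": the same for the moment, N m; "finger_gap": finger opening in m; "gripper_force": force on a finger pad.
Only numpy, scipy, OpenCV 4.12 (cv2) and the standard library are available. Lean on these libraries where they do the work, as an engineer would, in place of code of your own. Each camera call takes 0.05 s, during which the arm holds its last target. There are 200 camera calls.

### The job

The iron is back on its rest and has to cool. With the fingertips press the red power button on the iron rest down until it switches (about half its travel) and let it come up again, then tap the blue-capped timer's cap down just as far and let go, gently both times. Do not touch the white steam button or the green and yellow timers, leave everything standing where it is (lift or shove nothing), and finish with the hand clear.

Things in the scene. Friction and masses are not known exactly. Their poses are not given: they have to be found in the camera images.
- rest: fixed iron rest: grey plastic base 160 x 400 x 20 mm lying roughly along y, at any yaw within about 0.3 rad. Origin: centre of its underside, x across, y along. Its -y end is a raised black control panel (top 40 mm above the table) centred 152 mm from the origin, with the red and the white button side by side, 72 mm apart across it, either one on either side.
- power_top (a point): centre of the top of the RED power button on the iron rest, a round button 32 mm across, its top 66 mm above the table, pressed straight down. The point moves with the button.
- power (a joint): travel of the red power button of the iron rest in m: 0 up, 0.010 fully down against a hard stop. It starts to move at about 3 N, half travel takes about 6 N, fully down about 9 N; it springs back by itself. It switches from 0.003 on.
- steam_top (a point): centre of the top of the WHITE steam button, same shape as the red one. To be left alone.
- steam (a joint): travel of the white steam button of the iron rest in m: 0 up, 0.010 fully down against a hard stop. It starts to move at about 3 N, half travel takes about 6 N, fully down about 9 N; it springs back by itself. It switches from 0.003 on.
- iron: teal and white steam iron, 245 x 112 x 142 mm, about 1 kg, lying loose on its steel sole on the rest, nose towards the buttons; the nose tip is about 80 mm from the line through the two buttons. Origin: on the underside of the sole, mid-length; -y points to the nose.
- timer_blue: loose round timer, white drum 66 mm across and 30 mm high, with a blue push-down cap on top (46 mm across, standing 14 mm above the drum; cap top 44 mm above the table). Weighs about 170 g, stands on the table. Origin: centre of its underside, z up.
- timer_blue_top (a point): centre of the top of the blue timer's cap; the point moves with the cap.
- timer_blue_key (a joint): travel of the blue timer's cap in m: 0 up, 0.010 fully down against a hard stop; it springs back by itself. It starts to move at about 1 N, half travel takes about 5 N, fully down about 9 N. The timer counts the tap from 0.003 on.
- timer_green: loose round timer, white drum 66 mm across and 30 mm high, with a green push-down cap on top (46 mm across, standing 14 mm above the drum; cap top 44 mm above the table). Weighs about 170 g, stands on the table. Origin: centre of its underside, z up.
- timer_green_key (a joint): travel of the green timer's cap in m: 0 up, 0.010 fully down against a hard stop; it springs back by itself. It starts to move at about 1 N, half travel takes about 5 N, fully down about 9 N. The timer counts the tap from 0.003 on.
- timer_yellow: loose round timer, white drum 66 mm across and 30 mm high, with a yellow push-down cap on top (46 mm across, standing 14 mm above the drum; cap top 44 mm above the table). Weighs about 170 g, stands on the table. Origin: centre of its underside, z up.
- timer_yellow_key (a joint): travel of the yellow timer's cap in m: 0 up, 0.010 fully down against a hard stop; it springs back by itself. It starts to move at about 1 N, half travel takes about 5 N, fully down about 9 N. The timer counts the tap from 0.003 on.
- peg_tray: loose blue open tray of clothes pegs, 120 x 180 x 60 mm, beyond the work. Origin: underside.
- starch: loose spray can, 54 mm across, 120 mm high, beyond the work on the right. Origin: underside.

How it is judged:
On the way, in this order (a step that is already met when the one before it is completed fails the run):
1. the red power button is pressed at least 3 mm down by the fingers (value of joint power above 0.003 m and contact force between the fingers and power above 0.5 N), for 0.05 s.
2. the red button has come up again, untouched (value of joint power below 0.001 m and contact force between the fingers and power below 0.1 N), for 0.1 s.
3. the blue timer's cap is pressed at least 3 mm down by the fingers (value of joint timer_blue_key above 0.003 m and contact force between the fingers and timer_blue above 0.5 N), for 0.05 s.
At the end, for the whole second after the job is handed in: both buttons and all three timer caps are up (within 1 mm); the timers, the iron and the other loose things stand at rest within 15 mm of where they began, timers and iron level within 0.1 rad (value of joint each of power, steam, timer_blue_key, timer_green_key, timer_yellow_key below 0.001 m and distance of each of timer_blue, timer_green, timer_yellow, iron, peg_tray, starch from where it was at the start of the episode below 0.015 m and angle between each of timer_blue, timer_green, timer_yellow, iron's own z axis and vertical below 0.1 rad and linear speed of each of timer_blue, timer_green, timer_yellow, iron below 0.02 m/s); the robot touches nothing.
It fails at once if the white steam button is touched or pressed (value of joint steam above 0.002 m or contact force between any of the fingers, the arm and steam above 1 N).
It fails at once if the green or the yellow timer is touched or pressed (value of joint any of timer_green_key, timer_yellow_key above 0.002 m or contact force between any of the fingers, the arm and timer_green above 1 N or contact force between any of the fingers, the arm and timer_yellow above 1 N).
It fails at once if the blue timer is lifted, tipped or shoved more than 15 mm (distance of timer_blue from where it was at the start of the episode above 0.015 m or angle between timer_blue's own z axis and vertical above 0.25 rad).
It fails at once if the blue timer or the red button is pressed roughly (over 25 N) (contact force between any of the fingers, the arm and timer_blue above 25 N or contact force between any of the fingers, the arm and power above 25 N).
It fails at once if the iron or another bystander is moved more than 15 mm (distance of any of iron, timer_green, timer_yellow, peg_tray, starch from where it was at the start of the episode above 0.015 m).
It also fails if it takes over 48 s, if anything falls off the work surface, if the arm or the gripper's body presses on something with over 40 N, if the wrist force passes 120 N, or if a joint passes its speed limit or range.

## Working session

There is one attempt and no reset: what is moved stays moved. The work goes in short steps, Python scripts to look and compute and a tool call to move; the robot and the scene stay as the last step left them, time stands still between calls to the robot, and variables do not carry over. Pictures are saved under pics/ and viewed, at most 10 in all, crops included, and the job is handed in when it is done.

Besides the shell and the picture viewer there is one more tool, called in YAML: its name, and indented under it one key for each argument. move_arm: Moves the arm, as the interface text tells. Its arguments: {"type":"object","properties":{"targets":{"type":"array","items":{"type":"number"}},"newtons":{"type":"number"}},"required":["targets"]}

```bash
mkdir -p pics; cat > h.py <<'E'
import numpy as np, cv2
from bench import env
def ray(cam,u,v,z):
    p=env.camera_params(cam);K=np.array(p["mtx"]);T=np.array(p["camera_from_world"])
    d=np.linalg.inv(K)@[u,v,1];d=np.array([d[0],-d[1],-d[2]])
    R=T[:3,:3];o=-R.T@T[:3,3];w=R.T@d
    return o+w*(z-o[2])/w[2]
E
python3 - <<'E'
from h import *
print({k:np.round(v,3).tolist() if not isinstance(v,(int,float)) else v for k,v in env.observe().items()})
print({k:np.round(v,3).tolist() for k,v in env.camera_params("top").items()})
for c in("top","scene"):
    im=env.capture(c);cv2.imwrite(f"pics/{c}0.png",im[:,:,::-1])
    for q,z in(("power_top",.066),("steam_top",.066),("timer_blue_top",.044),("timer_green",.03),("timer_yellow",.03),("timer_blue",.03)):
        for r in env.silhouettes(c,q)[:2]:
            m=r["region"];v,u=np.nonzero(m)
            if len(u)==0: continue
            print(c,q,round(r["p"],2),np.array(r["bbox"]).round(),u.mean().round(1),v.mean().round(1),len(u),ray(c,u.mean(),v.mean(),z).round(4))
E
```

```text
{'clock': 0.0, 'joint_pos': [1.127, 0.207, 1.543, -0.0, 1.393, -0.151], 'qd': [0.002, 0.0, -0.001, 0.0, 0.002, 0.001], 'effort': [0.001, -38.304, -29.16, -0.0, 0.01, -0.0], 'eef_pos': [0.166, 0.55, 0.23], 'eef_rot': [-0.0, 0.146, 0.989, -0.001], 'wrist_force': [-0.29, 0.34, 0.206], 'torque': [-0.013, 0.03, 0.03], 'gripper_force': 0.0, 'finger_gap': 0.08535306255705094}
{'mtx': [[424.318, 0.0, 263.462], [0.0, 424.318, 183.588], [0.0, 0.0, 1.0]], 'camera_from_world': [[-0.003, -1.0, 0.015, -0.01], [0.985, -0.0, 0.17, -0.598], [-0.17, 0.015, 0.985, -1.007], [0.0, 0.0, 0.0, 1.0]]}
top timer_blue_top 0.75 [274. 214. 292. 227.] 282.0 219.3 270 [ 0.5092 -0.0572  0.044 ]
top timer_blue_top 0.45 [346. 195. 358. 217.] 353.5 206.0 277 [ 0.5422 -0.2363  0.044 ]
top timer_green 0.79 [378. 194. 405. 218.] 390.5 205.4 552 [ 0.5452 -0.3336  0.03  ]
top timer_yellow 0.65 [338. 193. 364. 221.] 351.6 207.6 525 [ 0.5399 -0.2344  0.03  ]
top timer_blue 0.57 [269. 210. 293. 236.] 281.2 220.7 508 [ 0.507 -0.056  0.03 ]
scene power_top 0.56 [313. 153. 320. 160.] 316.2 156.8 35 [0.5312 0.2167 0.066 ]
scene steam_top 0.62 [227. 179. 238. 189.] 229.8 184.9 124 [ 0.5401 -0.0666  0.066 ]
scene steam_top 0.52 [313. 149. 321. 164.] 316.4 156.8 82 [0.5314 0.2175 0.066 ]
scene timer_blue_top 0.74 [224. 180. 238. 189.] 229.9 184.7 158 [ 0.5214 -0.0611  0.044 ]
scene timer_green 0.8 [130. 218. 157. 242.] 141.1 227.2 491 [ 0.5651 -0.338   0.03  ]
scene timer_yellow 0.77 [164. 203. 188. 227.] 175.4 215.5 429 [ 0.5613 -0.2392  0.03  ]
scene timer_blue 0.83 [220. 180. 242. 201.] 230.6 189.5 395 [ 0.5282 -0.0621  0.03  ]
scene timer_blue 0.3 [309. 150. 322. 161.] 316.6 156.7 104 [0.5014 0.2373 0.03  ]
```

```bash
python3 -c "
import cv2,numpy as np
cv2.imwrite('pics/both0.png',cv2.resize(np.vstack([cv2.imread('pics/top0.png'),cv2.imread('pics/scene0.png')]),(400,600)))"
```

```text
(no output)
```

View pics/top0.png

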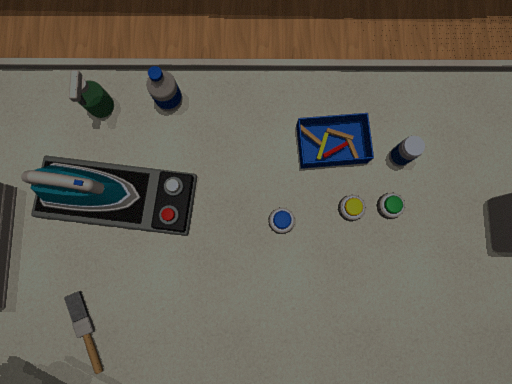

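View pics/scene0.png

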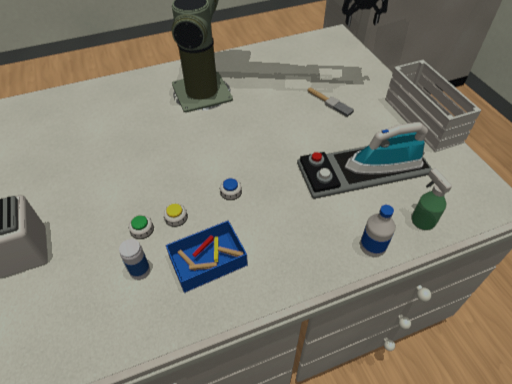

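Top view: red button is at about (168,215), white at (173,186), blue cap at (282,219), yellow at (353,207) and green at (391,205). The scene view agrees on the layout. Next I refine the positions by colour.

```bash
python3 - <<'E'
from h import *
from scipy.optimize import least_squares
seeds={"power":((168,215),(317,156),.066,"r"),"steam":((173,186),(324,174),.066,"w"),"blue":((282,219),(231,184),.044,"b")}
ims={c:cv2.imread(f"pics/{c}0.png") for c in("top","scene")}
for n,(a,b,z,k) in seeds.items():
    P=[]
    for c,(u,v) in(("top",a),("scene",b)):
        I=ims[c].astype(int);B,G,R=I[...,0],I[...,1],I[...,2]
        m={"r":(R>80)&(R>2*G),"w":(I.min(2)>(95 if c=="top" else 120)),"b":(B>80)&(B>1.8*R)}[k].astype(np.uint8)
        w=np.zeros_like(m);cv2.circle(w,(u,v),14,1,-1)
        _,L,S,C=cv2.connectedComponentsWithStats(m&w)
        i=1+np.argmax(S[1:,4]);print(n,c,S[i],C[i].round(1),ray(c,*C[i],z).round(4))
cv2.imwrite("pics/crop.png",np.hstack([cv2.resize(ims["top"][170:240,130:210],None,fx=5,fy=5,interpolation=0),cv2.resize(ims["scene"][140:210,290:370],None,fx=5,fy=5,interpolation=0)]))
E
```

```text
power top [161 208  13  12 122] [167.1 213.7] [0.5214 0.2222 0.066 ]
power scene [312 153  10   7  60] [316.6 155.9] [0.5284 0.2197 0.066 ]
steam top [166 179  12  12 115] [171.6 184.5] [0.5932 0.2139 0.066 ]
steam scene [320 168  10   8  64] [324.5 171.8] [0.5961 0.2117 0.066 ]
blue top [274 211  17  17 237] [282.  219.1] [ 0.5099 -0.0573  0.044 ]
blue scene [223 179  15  12 135] [230. 184.] [ 0.519  -0.0601  0.044 ]
```

View pics/crop.png

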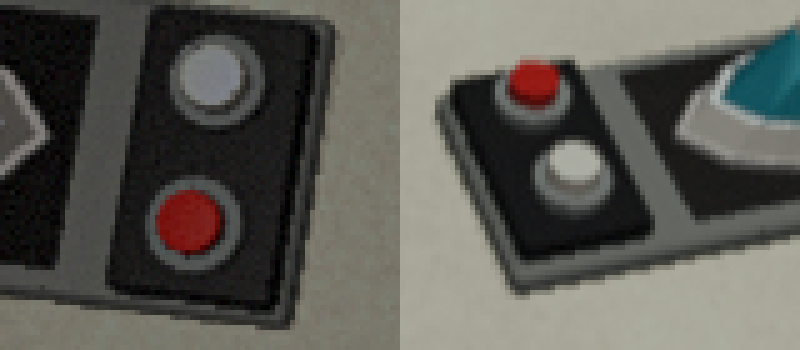

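Separation between red and white comes out at 72 mm, as specified. Red is at about (0.522, 0.221) and blue at about (0.510, -0.058). Now I move above red with the fingers shut.

move_arm:
  targets: [-15, -7, 0, 0, 0, -50, -24, 0, 0, 0, -85, -41, 0, 0, 0, -120, -58, 0, 0, 0, -155, -75, 0, 0, 0, -190, -92, 0, 0, 0, -225, -110, 0, 0, 0, -260, -127, 0, 0, 0, -295, -144, 0, 0, 0, -330, -161, 0, 0, 0, -360, -176, 0, 0, 0, -385, -188, 0, 0, 0]
  newtons: 20

```text
clock: 1.7
eef_pos: [0.4824, 0.2568, 0.2315]
eef_rot: [0.0, 0.147, 0.989, -0.0]
wrist_force: [0.2, 0.4, -0.3]
finger_gap: 0.0003
gripper_force: 0.0
```

move_arm:
  targets: [-25, -12, 0, 0, 0, -42, -20, 0, 0, 0, -50, -24, 5, 0, 0, -50, -24, 30, 0, 0, -50, -24, 60, 0, 0, -50, -24, 85, 0, 0, -50, -24, 105, 0, 0, -50, -24, 120, 0, 0, -50, -24, 130, 0, 0, -50, -24, 135, 0, 0, -50, -24, 135, 0, 0, -50, -24, 135, 0, 0]

```text
clock: 2.7
eef_pos: [0.5219, 0.2219, 0.0969]
eef_rot: [0.0, 0.146, 0.989, 0.0]
wrist_force: [0.1, -0.0, -0.3]
finger_gap: 0.0002
gripper_force: 0.0
```

```bash
cat > s.py <<'E'
import sys
from h import *
from scipy.spatial.transform import Rotation as Ro
s=env.observe();q=s["eef_rot"];R=Ro.from_quat([*q[1:],q[0]]).as_matrix()
t=np.array([float(a) for a in sys.argv[1:4]])
print(s["clock"],np.round(s["eef_pos"],4),np.round(s["wrist_force"],2),s["finger_gap"],"shift mm",(R.T@(t-s["eef_pos"])*1e3).round(1),np.round(R,3).tolist())
E
python3 s.py .522 .221 .066; python3 - <<'E'
from h import *
a=env.capture("top");b=env.capture("scene")
cv2.imwrite("pics/c2.png",np.hstack([cv2.resize(a[140:260,110:250],(400,343)),cv2.resize(b[90:210,260:400],(400,343))])[:,:,::-1])
E
```

```text
2.7 [0.5219 0.2219 0.0969] [ 0.13 -0.05 -0.26] 0.0002152797463145686 shift mm [-0.3 -0.8 30.9] [[-0.957, 0.289, 0.001], [0.289, 0.957, 0.0], [-0.001, 0.001, -1.0]]
```

View pics/c2.png

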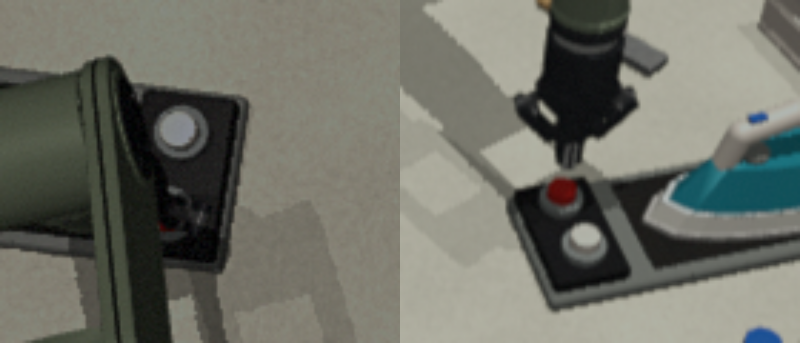

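The shut fingers are right above red: tip at (568,165), button at (562,190) in the right crop. The hand is well clear of white and the iron. I descend gently.

move_arm:
  targets: [0, 0, 8, 0, 0, 0, 0, 16, 0, 0, 0, 0, 22, 0, 0, 0, 0, 26, 0, 0, 0, 0, 29, 0, 0, 0, 0, 31, 0, 0, 0, 0, 32, 0, 0, 0, 0, 33, 0, 0, 0, 0, 33, 0, 0, 0, 0, 33, 0, 0]

```text
clock: 3.63
eef_pos: [0.5214, 0.2214, 0.0636]
eef_rot: [-0.0, 0.146, 0.989, -0.0]
wrist_force: [-3.4, -1.4, 4.0]
finger_gap: 0.0001
gripper_force: 2.0
```

move_arm:
  targets: [0, 0, 1, 0, 0, 0, 0, 2, 0, 0, 0, 0, 3, 0, 0, 0, 0, 3, 0, 0, 0, 0, 3, 0, 0]

```text
clock: 4.05
eef_pos: [0.5217, 0.2215, 0.0607]
eef_rot: [0.0, 0.146, 0.989, 0.0]
wrist_force: [-3.3, -1.2, 5.5]
finger_gap: -0.0
gripper_force: 2.9
```

move_arm:
  targets: [0, 0, 1, 0, 0, 0, 0, 1, 0, 0, 0, 0, 1, 0, 0, 0, 0, -2, 0, 0, 0, 0, -6, 0, 0, 0, 0, -15, 0, 0, 0, 0, -35, 0, 0, 0, 0, -60, 0, 0, 0, 0, -60, 0, 0, 0, 0, -60, 0, 0]

```text
clock: 4.88
eef_pos: [0.5236, 0.222, 0.1225]
eef_rot: [0.003, 0.146, 0.989, 0.001]
wrist_force: [0.4, 0.2, -0.2]
finger_gap: 0.0002
gripper_force: 0.0
```

move_arm:
  targets: [-4, -15, 0, 0, 0, -11, -42, 0, 0, 0, -19, -72, 0, 0, 0, -27, -104, 0, 0, 0, -35, -136, 0, 0, 0, -43, -168, 0, 0, 0, -51, -200, 0, 0, 0, -59, -230, 0, 0, 0, -66, -254, 0, 0, 0, -70, -270, 0, 0, 0, -70, -270, 0, 0, 0, -70, -270, 0, 0, 0]

```text
clock: 5.88
eef_pos: [0.5096, -0.0576, 0.1192]
eef_rot: [-0.001, 0.148, 0.989, 0.0]
wrist_force: [-0.4, 0.8, 0.3]
finger_gap: 0.0
gripper_force: 0.0
```

```bash
python3 s.py .511 -.058 .044; python3 - <<'E'
from h import *
a=env.capture("top");b=env.capture("scene")
cv2.imwrite("pics/c3.png",np.hstack([cv2.resize(a[140:260,130:270],(400,343)),cv2.resize(b[90:210,200:340],(400,343))])[:,:,::-1])
E
```

```text
5.8833 [ 0.5096 -0.0576  0.1192] [-0.38  0.79  0.28] 4.762459804817856e-05 shift mm [-1.6  0.  75.2] [[-0.956, 0.292, -0.002], [0.292, 0.956, 0.001], [0.002, 0.0, -1.0]]
```

View pics/c3.png

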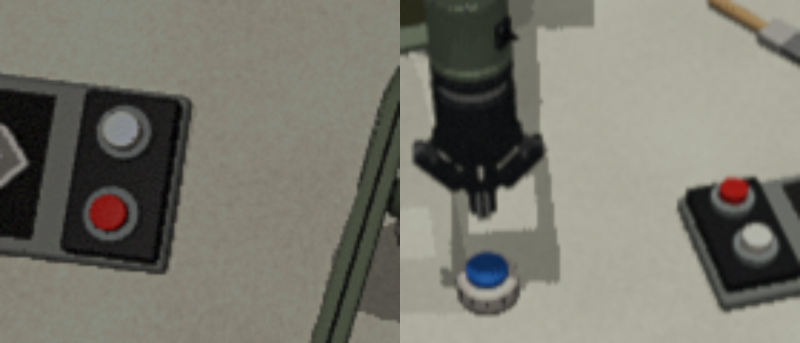

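Red is up again, and the fingertips at (484,210) hang above the blue cap at (487,270). I descend to just above the cap, then press.

move_arm:
  targets: [0, 0, 10, 0, 0, -1, 0, 25, 0, 0, -1, 0, 42, 0, 0, -1, 0, 56, 0, 0, -1, 0, 65, 0, 0, -1, 0, 70, 0, 0, -1, 0, 73, 0, 0, -1, 0, 75, 0, 0, -1, 0, 76, 0, 0, -1, 0, 77, 0, 0, -1, 0, 77, 0, 0, -1, 0, 77, 0, 0]

```text
clock: 6.98
eef_pos: [0.5119, -0.0576, 0.044]
eef_rot: [0.001, 0.146, 0.989, 0.0]
wrist_force: [0.9, 0.4, 1.3]
finger_gap: 0.0002
gripper_force: 0.4
```

move_arm:
  targets: [0, 0, 1, 0, 0, 0, 0, 2, 0, 0, 0, 0, 3, 0, 0, 0, 0, 4, 0, 0, 0, 0, 5, 0, 0, 0, 0, 5, 0, 0, 0, 0, 5, 0, 0]

```text
clock: 7.57
eef_pos: [0.5119, -0.0577, 0.0387]
eef_rot: [0.001, 0.146, 0.989, -0.0]
wrist_force: [0.6, 0.8, 4.8]
finger_gap: -0.0
gripper_force: 2.5
```

4.8 N means roughly half travel. Now I lift away.

move_arm:
  targets: [0, 0, 0, 0, 0, 0, 0, -2, 0, 0, 0, 0, -6, 0, 0, 0, 0, -14, 0, 0, 0, 0, -30, 0, 0, 0, 0, -60, 0, 0, 0, 0, -95, 0, 0, 0, 0, -120, 0, 0, 0, 0, -130, 0, 0, 0, 0, -130, 0, 0, 0, 0, -130, 0, 0, 0, 0, -130, 0, 0]

```text
clock: 8.57
eef_pos: [0.5094, -0.0571, 0.166]
eef_rot: [-0.002, 0.146, 0.989, 0.0]
wrist_force: [0.5, 0.3, -0.7]
finger_gap: 0.0001
gripper_force: 0.0
```

```bash
python3 - <<'E'
from h import *
s=env.observe();print(s["clock"],s["eef_pos"],s["wrist_force"])
b=env.capture("scene");cv2.imwrite("pics/c4.png",b[:,:,::-1])
I=b.astype(int)[...,::-1];m=((I[...,0]>80)&(I[...,0]>1.8*I[...,2])).astype(np.uint8);w=np.zeros_like(m);cv2.circle(w,(231,184),14,1,-1)
v,u=np.nonzero(m&w);print(u.mean(),v.mean(),len(u))
E
```

```text
8.5667 [ 0.50937358 -0.05705083  0.16597359] [ 0.54380154  0.27839519 -0.70600042]
229.97857142857143 184.15 140
```

View pics/c4.png

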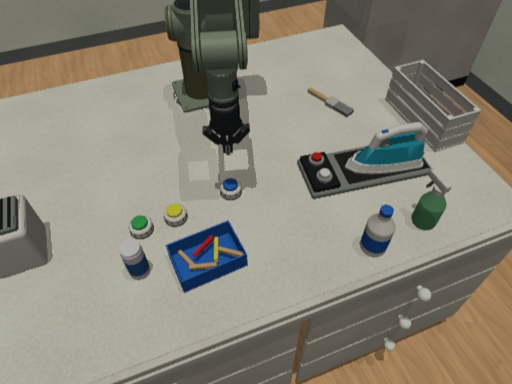

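The hand is clear, the blue cap is up at (230,184) where it started, and everything else stands unchanged.

```bash
python3 -c "
from bench import env
print(env.hand_in())"
```

```text
the job is handed in; nothing more can be done
None
```

I pressed the red power button to about half travel (last reading 5.5 N) and let it come up, then did the same with the blue timer cap (4.8 N); the last picture shows nothing else moved and the hand clear, and the job is handed in, with no verdict returned.

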